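# Square up the spice jars and stand the stirrer in its crock

## Task

Take the wooden stirrer off its rest and use its long straight side, not the gripper, to push the three spice jars on the beech ledge back into a straight row against the ledge's rail, without toppling any. Then put the stirrer away: lower its broad foot into the tall handled crock, holding it until the foot is nearly at the bottom, and let it go so that it leans against the rim on the side where the crock's handle is. Do not knock or shove the crock, and leave the other things where they are.

Things in the scene. Friction and masses are not known exactly. Their poses are not given: they have to be found in the camera images.
- stirrer_mid (a point): middle of the beech stirrer, on its axis: a straight bar 240 long, 14 wide (sides flat and parallel over the whole length), about 50 g, loose, lying level on its rest, axis 45 above the worktop. x runs along the bar to the foot, z up as it lies. The shaft (handle end to 45 past the middle) is 16 tall, the foot blade (last 75) 22 tall, both centred on the axis
- stirrer_grip (a point): point on the stirrer's axis 75 from its middle towards the handle end (45 from that end), free of the rest: a good place to grip (14 wide); same axes. To stand it nearly upright later without a level wrist, grip it with the gripper slanted along it, about 40 degrees, the gripper's body leaning towards the handle end
- stirrer_foot (a point): point on the stirrer's axis at the foot end face, 120 from the middle; same axes
- stirrer_end (a point): point on the stirrer's axis at the handle end face, 120 from the middle; same axes
- rest: fixed white porcelain stirrer rest, 70 by 44; origin under its centre, x along the stirrer towards its foot. Two notched supports, 22 before and 24 after its origin, each 10 thick and 34 wide, tops 44 above the worktop; the stirrer lifts straight up out of the notches
- ledge: fixed beech board lying on the worktop, 140 (x) by 240 (y), top 12 above the worktop, with a 12 thick rail along its far (+x) edge that rises 22 above the board top. Origin under its centre; the rail's inner face is at x = +58, so a jar that touches it has its axis at x = +36
- jar0_mid (a point): loose glass spice jar with red lid, upright, 44 diameter, 64 tall, about 140 g, the right one of the row (ledge y about -56) on the ledge; point on its axis, half-way up (32 above its foot)
- jar1_mid (a point): loose glass spice jar with red lid, upright, 44 diameter, 64 tall, about 140 g, the middle one of the row (ledge y about 0) on the ledge; point on its axis, half-way up (32 above its foot)
- jar2_mid (a point): loose glass spice jar with red lid, upright, 44 diameter, 64 tall, about 140 g, the left one of the row (ledge y about +56) on the ledge; point on its axis, half-way up (32 above its foot)
- crock: loose tall white stoneware crock, straight-sided, about 0.75 kg: outside diameter 88, 135 tall, wall 4, inside diameter 80, inner floor 6 above the worktop. Origin under its centre, z up, x points to its one ear handle, which stands out to 79 from the axis between 33 and 115 high. A stirrer leaning rightly has its upper end on the +x side
- tumbler_rim (a point): plain straight glass without handle, 72 across, 85 tall; point at the centre of its mouth
- mill: dark turned wooden pepper mill, 56 across, 165 tall; origin under its foot
- saltpot_rim (a point): small white handleless pot, 64 across, 45 tall; point at the centre of its mouth
- scoop_grip (a point): steel spoon, 150 long, lying on the worktop to the right; point on its handle
- sparejar: a fourth jar like the row's, standing on the worktop away from the ledge; leave it alone; origin under its foot

How it is judged:
By the outcome, as a careful person would: the job done as asked, in the order asked, and still so for the second after the job is handed in, with the robot touching nothing.
It also fails if it takes over 48 s, if anything falls off the work surface, if the arm or the gripper's body presses on something with over 40 N, if the wrist force passes 120 N, or if a joint passes its speed limit or range.

## Robot

A 7-joint arm with a two-finger parallel gripper is mounted at the origin on the work surface. World frame = base frame: x ahead of the robot, y to its left, z up, the work surface at z = 0. Lengths are in m, angles in rad, forces in N, time in s.
With the tool pointing down it reaches from about 0.425 to 1.025 m from the base axis. Payload 3.6 kg.
Tool frame: the origin (TCP) lies between the finger pads; the fingertips stand 19 mm ahead of it and the grasp point (between the pads) is the TCP (robot.finger_overhang is the distance from the TCP to the fingertips, in m); z points along the fingers, y is the direction in which the jaws open and shut (so a half turn about z gives the same grasp; the last joint's range is limited). The gripper opens to 85 mm and grips with 20 to 120 N. Pads are 22 mm wide; open, the fingers measure 114 mm over their backs; the gripper's body (76 mm by 85 mm) begins 54 mm behind the grasp point. The pads swing forward as they close: fully open they stand 13 mm farther back than shut.
Start: joints at [1.079, 0.591, 0.048, 1.609, -0.033, 0.943, -0.034], TCP at [0.282, -0.668, 0.25] pointing down, gripper open.
Joint ranges: [-2.69, 2.69], [-0.47, 2.24], [-1.27, 1.36], [0.19, 2.51], [-1.53, 4.68], [0.08, 2.07], [-3.09, 3.09]. Speed limits (rad/s): [2.57, 2.57, 3.14, 3.14, 3.14, 3.14, 3.14].

## Interface

Orientations are given as a unit quaternion [x, y, z, w].
In Python, from plant import robot gives the robot as it stands.
- The arm moves only by the tool send_rows, never from a script. Its arguments are lists of equal length, an entry for each row: "travel": the shift along the tool's x, y, z in cm, a list of three; "rotation": the turn, a rotation vector about the tool's x, y, z in rad, a list of three; "grip": the opening in per cent of the stroke, from 0 (shut) to 100 (fully open). In form: {"travel": [[dx, dy, dz], ...], "rotation": [[ax, ay, az], ...], "grip": [grip, ...]}. A call has 1 to 5 rows; each row shifts and turns the commanded pose from where the row before left it, along the tool's axes as they then stand; what a row does not reach is not made up. A row lasts 1/8 s, in which the tool goes at most 62.5 mm and 10.7 degrees, less where a joint would pass 70% of its speed; a pose out of reach is approached as far as the arm can. A call with a gripper value outside its range is refused whole. The fingers move at their own pace and stop on an object; "squeeze" is the grip in N (left out, the last holds). Time passes only in rows, so rows that do not move let the fingers close. It gives the time, the measured TCP pose, the force and the opening at its end, in the units of the state.
- robot.get_obs(): the state, without advancing time (a new reading comes with each control period).
- robot.get_image(name): name is "scene" or "top"; returns a dict with "img" (384x512x3 uint8, blue, green, red), "mtx" (3x3 intrinsics, pixels), "eye" and "orientation" of the camera in the world. Camera axes: x right, y down, z forward; pixel columns grow to the right and rows downward; lengths in m; the calibration is good to about 2 mm. A picture is of the moment at which its call begins. There is no depth.
- robot.close_job(): hands the job in, once; it reports no verdict.
The state is a dict: "clock": time; "joint_positions": joint angles; "dq": joint speeds; "tau": joint torques, N m; "ee_pos": TCP position; "tcp_rot": TCP orientation; "contact_force": force on the tool from outside, world axes, zero at the start; "moment": the same for the moment, N m; "opening": finger opening in m.
Only numpy, scipy, OpenCV 4.12 (cv2) and the standard library are available. Lean on these libraries where they do the work, as an engineer would, in place of code of your own. Each camera call takes 0.05 s, during which the arm holds its last target. There are 200 camera calls.

## Working session

There is one attempt and no reset: what is moved stays moved. The work goes in short steps, Python scripts to look and compute and a tool call to move; the robot and the scene stay as the last step left them, time stands still between calls to the robot, and variables do not carry over. Pictures are saved under pics/ and viewed, about 8 in all and at most 12, crops included, and the job is handed in when it is done.

Besides the shell and the picture viewer there is one more tool, called after ">>>" by a JSON object that holds its "method" and its "body". send_rows: Moves the arm, as the interface text tells. Its arguments: {"type":"object","properties":{"travel":{"type":"array"},"rotation":{"type":"array"},"grip":{"type":"array"},"squeeze":{"type":"number"}},"required":["travel","rotation","grip"]}

```bash
ls; mkdir -p pics; cat > h.py <<'E'
import numpy as np, cv2
from scipy.spatial.transform import Rotation as R
from plant import robot
def shot(n,save=None):
    d=robot.get_image(n)
    if save: cv2.imwrite('pics/'+save,d['img'])
    return d
def ray(d,u,v):
    k=np.linalg.inv(np.array(d['mtx']))@np.array([u,v,1.]);r=R.from_quat(d['orientation']).as_matrix() if np.size(d['orientation'])==4 else np.array(d['orientation'])
    w=r@k;return np.array(d['eye']),w/np.linalg.norm(w)
def onz(d,u,v,z):
    e,w=ray(d,u,v);return e+w*(z-e[2])/w[2]
def two(d1,p1,d2,p2):
    e1,w1=ray(d1,*p1);e2,w2=ray(d2,*p2)
    s=np.linalg.lstsq(np.c_[w1,-w2],e2-e1,rcond=None)[0]
    a,b=e1+w1*s[0],e2+w2*s[1];return (a+b)/2,np.linalg.norm(a-b)
def proj(d,p):
    r=R.from_quat(d['orientation']).as_matrix();c=r.T@(np.array(p)-d['eye']);q=np.array(d['mtx'])@c;return q[:2]/q[2]
E
python3 - <<'E'
from h import *
for n in('scene','top'):
    d=shot(n,n+'0.png');print(n,d['mtx'],d['eye'],d['orientation'])
o=robot.get_obs();print(o)
a=[cv2.imread(f'pics/{n}0.png') for n in('scene','top')]
for n,i in zip(('scene','top'),a): cv2.imwrite(f'pics/{n}0b.png',cv2.resize(i,(800,600),interpolation=cv2.INTER_CUBIC))
E
```

```text
pics
scene [[404.27963627   0.         261.45543123]
 [  0.         404.27963627 188.92347758]
 [  0.           0.           1.        ]] [1.2103759  0.04458575 0.92589697] [ 0.64729277  0.68731287 -0.23872561 -0.22720733]
top [[424.14891045   0.         251.19951422]
 [  0.         424.14891045 189.60218559]
 [  0.           0.           1.        ]] [0.46347349 0.03478542 1.20514844] [-0.70235567  0.71082752 -0.02750721  0.02577   ]
{'clock': 0.1, 'joint_positions': array([ 1.07851372,  0.59203792,  0.0482919 ,  1.60969292, -0.03329985,
        0.94272377, -0.03368661]), 'dq': array([ 0.00131851, -0.00149737, -0.0008316 , -0.0055122 ,  0.00061374,
       -0.00035584, -0.00081092]), 'tau': array([ 4.18642929e-03, -5.49994254e+01,  1.55288737e+00, -1.98825949e+01,
        9.66739113e-03,  3.78322002e-03,  1.42920223e-05]), 'ee_pos': array([ 0.28125618, -0.66744733,  0.24924771]), 'tcp_rot': array([ 9.80176495e-01,  1.98123649e-01, -2.56746582e-04, -9.96179966e-04]), 'contact_force': array([-0.87403872, -0.39115883, -0.19097919]), 'moment': array([-0.04322068,  0.00388805,  0.02792989]), 'opening': 0.08494982055839721}
```

View pics/scene0b.png

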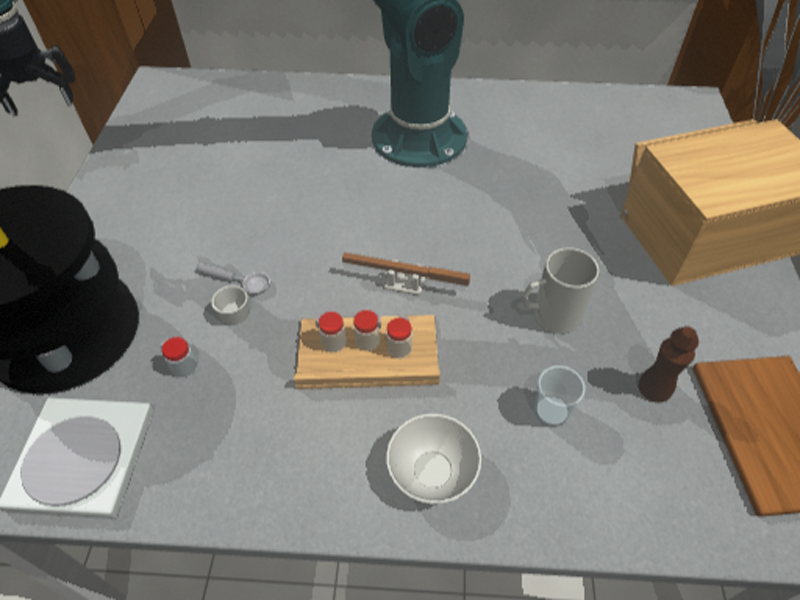

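View pics/top0b.png

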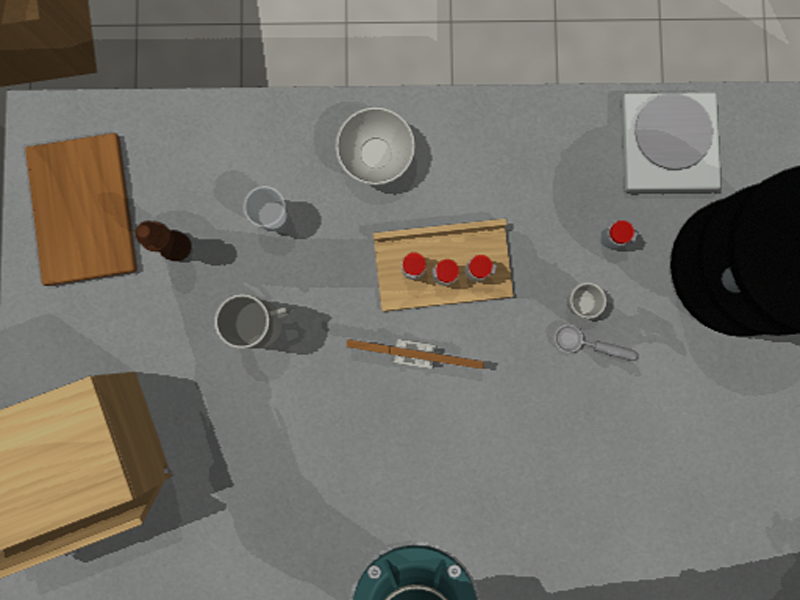

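Scene picture (800×600 px): stirrer from (343,257) to (468,278), jars at (331,322), (366,320), (398,328), crock at (570,290) with its ear to the left. Top picture: stirrer from (347,343) to (495,366) with the foot on the left (+y), jar lids at (414,263), (447,270), (480,265), crock at (243,321) with its ear at (280,313).

```bash
python3 - <<'E'
from h import *
S=shot('scene','s1.png');T=shot('top','t1.png')
f=1.5625
def mask(d,lo,hi,box):
    h=cv2.cvtColor(d['img'],cv2.COLOR_BGR2HSV);m=cv2.inRange(h,lo,hi)
    z=np.zeros_like(m);x0,y0,x1,y1=[int(b/f) for b in box];z[y0:y1,x0:x1]=m[y0:y1,x0:x1];return z
def blobs(m,mn=10):
    n,l,s,c=cv2.connectedComponentsWithStats(m);return [(c[i],s[i,4]) for i in range(1,n) if s[i,4]>=mn]
for d,n,pts in((S,'S',[(400,264),(450,274),(430,360),(400,327)]),(T,'T',[(370,347),(470,362),(400,290),(447,270)])):
    h=cv2.cvtColor(d['img'],cv2.COLOR_BGR2HSV);print(n,[h[int(y/f),int(x/f)].tolist() for x,y in pts])
# jar lids
for d,n,box in((S,'S',(280,290,450,360)),(T,'T',(370,230,520,310))):
    m=mask(d,(0,180,90),(6,255,255),box)|mask(d,(175,180,90),(180,255,255),box)
    print(n,blobs(m))
    sb=(330,240,480,300) if n=='S' else (330,330,510,380)
    m=mask(d,(3,90,50),(18,255,220),sb);print('stirrer',blobs(m))
    c=max(cv2.findContours(m,cv2.RETR_EXTERNAL,cv2.CHAIN_APPROX_NONE)[0],key=cv2.contourArea)
    print(cv2.minAreaRect(c),cv2.boxPoints(cv2.minAreaRect(c)).round(1).tolist())
    cv2.imwrite(f'pics/m{n}.png',m)
def crop(d,b,k):
    x0,y0,x1,y1=[int(q/f) for q in b];return cv2.resize(d['img'][y0:y1,x0:x1],None,fx=k,fy=k,interpolation=cv2.INTER_CUBIC)
a=crop(T,(200,210,530,390),3.7);b=crop(S,(280,230,620,400),3.6)
w=max(a.shape[1],b.shape[1]);
o=np.zeros((a.shape[0]+b.shape[0],w,3),np.uint8);o[:a.shape[0],:a.shape[1]]=a;o[a.shape[0]:,:b.shape[1]]=b
o=cv2.resize(o,None,fx=min(800/w,600/o.shape[0]),fy=min(800/w,600/o.shape[0]));print(o.shape,a.shape,b.shape)
cv2.imwrite('pics/crop1.png',o)
E
```

```text
S [[14, 98, 148], [13, 132, 151], [17, 115, 213], [2, 183, 185]]
T [[15, 164, 134], [14, 165, 128], [18, 115, 168], [1, 220, 155]]
S [(array([233.72131148, 204.2704918 ]), np.int32(122)), (array([211.28571429, 205.55462185]), np.int32(119)), (array([255.02325581, 209.31007752]), np.int32(129))]
stirrer [(array([259.80322581, 170.36129032]), np.int32(310))]
((259.60809326171875, 170.35134887695312), (82.1994857788086, 4.109973907470703), 9.462322235107422) [[218.6999969482422, 165.60000610351562], [219.39999389648438, 161.60000610351562], [300.5, 175.10000610351562], [299.79998779296875, 179.10000610351562]]
T [(array([264.74846626, 168.51533742]), np.int32(163)), (array([307.28742515, 170.05988024]), np.int32(167)), (array([285.94011976, 172.83233533]), np.int32(167))]
stirrer [(array([265.13625866, 226.17321016]), np.int32(433))]
((265.3041687011719, 226.21852111816406), (88.1192398071289, 5.095329761505127), 9.130176544189453) [[221.39999389648438, 221.6999969482422], [222.1999969482422, 216.6999969482422], [309.20001220703125, 230.6999969482422], [308.3999938964844, 235.6999969482422]]
(600, 573, 3) (426, 781, 3) (392, 781, 3)
```

View pics/crop1.png

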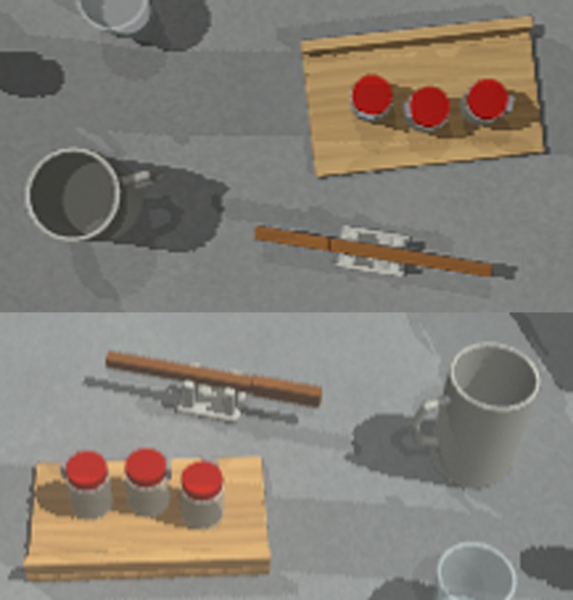

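The crop shows all three jars standing just in front of the rail. The ledge's rail runs from (303,47) to (531,22), the crock rim is centred at (73,195) with its ear towards (150,178), and the stirrer runs from (256,233) to (492,270).

```bash
cat > m.py <<'E'
from h import *
S=shot('scene');T=shot('top')
lid=dict(j0=((211.29,205.55),(307.29,170.06)),j1=((233.72,204.27),(285.94,172.83)),j2=((255.02,209.31),(264.75,168.52)))
for k,(s,t) in lid.items():
    print(k,two(S,s,T,t),onz(T,*t,.074))
hs,fs=(219.05,163.6),(300.15,177.1);ft,ht=(221.8,219.2),(308.8,233.2)
for n,s,t in(('handle',hs,ht),('foot',fs,ft)): print(n,two(S,s,T,t),onz(T,*t,.053))
# ledge
h=cv2.cvtColor(T['img'],cv2.COLOR_BGR2HSV)
m=cv2.inRange(h,(12,80,60),(25,200,255));z=np.zeros_like(m);z[135:205,232:335]=m[135:205,232:335]
z=cv2.morphologyEx(z,cv2.MORPH_CLOSE,np.ones((13,13)))
c=max(cv2.findContours(z,cv2.RETR_EXTERNAL,cv2.CHAIN_APPROX_NONE)[0],key=cv2.contourArea)
r=cv2.minAreaRect(c);bp=cv2.boxPoints(r);print(r,bp.tolist())
for p in bp: print('ledge',onz(T,*p,.012),onz(T,*p,.034))
# ledge/rail grey profile along image columns (rail inner edge shows dark line)
g=cv2.cvtColor(T['img'],cv2.COLOR_BGR2GRAY)
for u in(245,250,310,318): print(u,g[138:160,u].tolist())
# crock
for d,n,b in((T,'T',(130,180,190,235)),(S,'S',(340,155,390,220))):
    g=cv2.cvtColor(d['img'],cv2.COLOR_BGR2GRAY);x0,y0,x1,y1=b
    print(n,np.percentile(g[y0:y1,x0:x1],[5,50,90,97]))
    mm=np.zeros_like(g);mm[y0:y1,x0:x1]=(g[y0:y1,x0:x1]>(175 if n=='T' else 175))*255
    cs=sorted(cv2.findContours(mm,cv2.RETR_EXTERNAL,cv2.CHAIN_APPROX_NONE)[0],key=cv2.contourArea)[::-1][:2]
    for c in cs:
        if len(c)>5: print(cv2.fitEllipse(c),cv2.boundingRect(c))
for u,v in((183.3,199.6),(180,201.5)): print('ear',onz(T,u,v,.11))
E
python3 m.py
```

```text
j0 (array([ 0.59934176, -0.1192309 ,  0.07670974]), np.float64(0.0002201052807631784)) [ 0.5996772  -0.11971184  0.074     ]
j1 (array([ 0.59242961, -0.06160658,  0.07774995]), np.float64(0.0006525234411469466)) [ 0.59287702 -0.06225539  0.074     ]
j2 (array([ 0.60476932, -0.00518273,  0.07726806]), np.float64(0.0005471127970216953)) [ 0.60518747 -0.00557296  0.074     ]
handle (array([ 0.43032098, -0.12245522,  0.05193254]), np.float64(0.001132643909849731)) [ 0.43038424 -0.12287966  0.053     ]
foot (array([0.47096852, 0.11241206, 0.05628368]), np.float64(0.0011640433454296053)) [0.4709818  0.11204899 0.053     ]
((283.7698974609375, 169.1853790283203), (50.53221130371094, 85.58161163330078), 83.8844985961914) [[238.5309295654297, 148.6217041015625], [323.6255187988281, 139.50442504882812], [329.00885009765625, 189.74905395507812], [243.91427612304688, 198.8663330078125]]
ledge [0.67074753 0.0658957  0.012     ] [0.66692569 0.06532207 0.034     ]
ledge [ 0.69413346 -0.17663211  0.012     ] [ 0.68988041 -0.17273386  0.034     ]
ledge [ 0.55051296 -0.18825181  0.012     ] [ 0.548908
[... 153 characters left out ...]
 113, 140, 153, 151, 161, 89, 59, 63, 130, 134, 149, 153, 154]
250 [130, 131, 127, 122, 113, 114, 115, 117, 116, 108, 159, 153, 153, 149, 75, 81, 116, 132, 134, 150, 152, 147]
310 [121, 119, 119, 144, 148, 142, 151, 79, 70, 109, 149, 133, 144, 140, 131, 136, 139, 141, 146, 149, 143, 136]
318 [130, 131, 125, 151, 152, 161, 102, 67, 81, 146, 144, 145, 143, 140, 143, 137, 138, 142, 147, 145, 144, 139]
T [ 61. 116. 128. 155.]
S [ 91. 131. 150. 162.]
((342.0, 181.5), (0.0, 1.0), 0.0) (340, 181, 5, 2)
((453.3428039550781, 220.32376098632812), (63.01267623901367, 233.26129150390625), 118.67296600341797) (350, 159, 10, 13)
ear [0.52233151 0.20734066 0.11      ]
ear [0.51752014 0.21586132 0.11      ]
```

```bash
cat > plan.py <<'E'
from h import *
def tool(u,tilt):
    "bar heading u (xy), tool z tilted from down toward u by tilt deg; jaws across the bar"
    u=np.array([*u,0.])/np.hypot(*u);t=np.radians(tilt);z=np.array([0,0,-1])*np.cos(t)+u*np.sin(t)
    y=np.array([u[1],-u[0],0]);return R.from_matrix(np.c_[np.cross(y,z),y,z])
def plan(p,r,n):
    o=robot.get_obs();r0=R.from_quat(o['tcp_rot']);p0=np.array(o['ee_pos']);rv=(r0.inv()*r).as_rotvec()
    print('clock',round(o['clock'],2),'tcp',p0.round(4),'F',o['contact_force'].round(1),'j',o['joint_positions'].round(2),'deg',np.degrees(np.linalg.norm(rv)).round(1),'cm',(100*r0.inv().apply(p-p0)).round(2),'op',round(o['opening'],4))
    T=[]
    for i in range(n):
        ri=r0*R.from_rotvec(rv*i/n);T.append((100*ri.inv().apply((p-p0)/n)).round(2).tolist())
    print('travel',T);print('rot',(rv/n).round(3).tolist())
E
python3 - <<'E'
from h import *
from plan import *
S=shot('scene');T=shot('top')
# crock rim: brightness ring, fit ellipse through outermost bright ring
out={}
for d,n,c0,rm in((T,'T',(155,206),(12,22)),(S,'S',(366,171),(9,26))):
    g=cv2.GaussianBlur(cv2.cvtColor(d['img'],cv2.COLOR_BGR2GRAY),(3,3),0).astype(float);pts=[]
    for a in np.linspace(0,2*np.pi,72,endpoint=False):
        rr=np.arange(rm[0],rm[1],.25);u=c0[0]+rr*np.cos(a);v=c0[1]+rr*np.sin(a)*(1 if n=='T' else .75)
        w=cv2.remap(g.astype(np.float32),u.astype(np.float32)[None],v.astype(np.float32)[None],1)[0];i=w.argmax()
        if w[i]>135: pts.append((u[i],v[i]))
    e=cv2.fitEllipseAMS(np.float32(pts));out[n]=e[0];print(n,len(pts),e)
c,r=two(S,out['S'],T,out['T']);print('crock',c,r,onz(T,*out['T'],.135))
print('base from scene check',proj(S,[c[0],c[1],0]),proj(T,[c[0],c[1],0]))
p=onz(T,183.3,199.6,.11);print('ear az',np.degrees(np.arctan2(p[1]-c[1],p[0]-c[0])),np.linalg.norm((p-c)[:2]))
h=cv2.resize(T['img'][175:240,125:215],None,fx=8,fy=8,interpolation=cv2.INTER_CUBIC);cv2.imwrite('pics/crock.png',h)
u=np.array([.170,.985]);plan(np.array([.438,-.0791,.16]),tool(u,40),7)
E
```

```text
T 59 ((154.00106811523438, 205.0647735595703), (32.97898864746094, 34.02791213989258), 220.79913330078125)
S 72 ((365.1623840332031, 170.77664184570312), (23.20592498779297, 36.820404052734375), 95.54330444335938)
crock [0.50789613 0.27567223 0.13729294] 0.0021055099484619142 [0.50807292 0.27726874 0.135     ]
base from scene check [355.72254775 202.39528   ] [165.33227696 206.97226478]
ear az -78.0713780393007 0.06983969913078691
clock 0.4 tcp [ 0.2815 -0.668   0.2501] F [-0.1  0.5  0.7] j [ 1.08  0.59  0.05  1.61 -0.03  0.94 -0.03] deg 68.9 cm [ 37.29 -48.19   9.03] op 0.0859
travel [[5.33, -6.88, 1.29], [6.06, -6.02, 2.13], [6.58, -5.02, 2.98], [6.88, -3.93, 3.82], [6.96, -2.77, 4.62], [6.8, -1.57, 5.36], [6.42, -0.38, 6.01]]
rot [0.05, 0.091, -0.137]
```

View pics/crock.png

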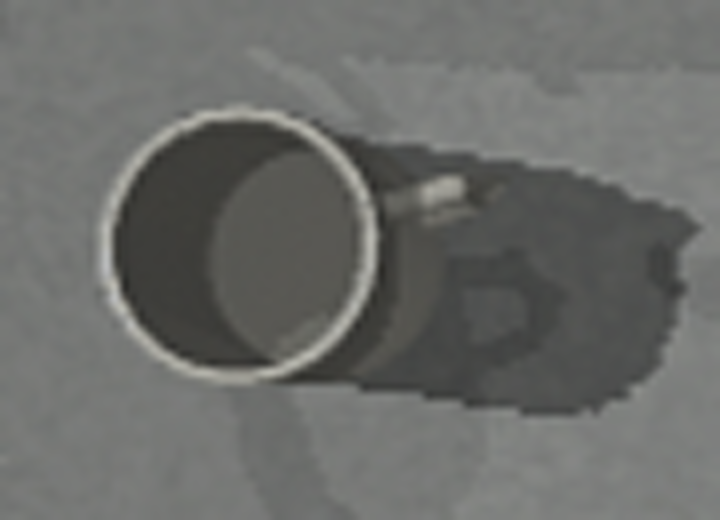

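The crop shows the crock rim centred at (240,244) and the ear's top at (445,188), so the ear's azimuth is about -75°. The crock centre is about (0.508, 0.275).

```bash
python3 - <<'E'
from plan import *
plan(np.array([.438,-.0791,.16]),tool([.170,.985],40),12)
E
```

```text
clock 0.4 tcp [ 0.2815 -0.668   0.2501] F [-0.1  0.5  0.7] j [ 1.08  0.59  0.05  1.61 -0.03  0.94 -0.03] deg 68.9 cm [ 37.29 -48.19   9.03] op 0.0859
travel [[3.11, -4.02, 0.75], [3.37, -3.73, 1.04], [3.59, -3.42, 1.33], [3.77, -3.08, 1.62], [3.91, -2.72, 1.91], [4.01, -2.35, 2.19], [4.05, -1.96, 2.47], [4.06, -1.56, 2.73], [4.01, -1.15, 2.99], [3.92, -0.74, 3.23], [3.79, -0.34, 3.45], [3.61, 0.06, 3.65]]
rot [0.029, 0.053, -0.08]
```

>>> {"method": "send_rows", "body": {"travel": [[3.1,-4.0,0.7],[3.4,-3.7,1.0],[3.6,-3.4,1.3],[3.8,-3.1,1.6],[3.9,-2.7,1.9]], "rotation": [[0.03,0.053,-0.08],[0.03,0.053,-0.08],[0.03,0.053,-0.08],[0.03,0.053,-0.08],[0.03,0.053,-0.08]], "grip": [60,60,60,60,60]}}

```text
clock: 1.02
ee_pos: [0.3475, -0.4218, 0.2145]
tcp_rot: [0.91, 0.387, 0.114, -0.099]
contact_force: [0.3, -0.5, -0.3]
opening: 0.0513
```

>>> {"method": "send_rows", "body": {"travel": [[4.0,-2.3,2.2],[4.0,-2.0,2.5],[4.1,-1.6,2.7],[4.0,-1.1,3.0],[3.9,-0.7,3.2]], "rotation": [[0.03,0.053,-0.08],[0.03,0.053,-0.08],[0.03,0.053,-0.08],[0.03,0.053,-0.08],[0.03,0.053,-0.08]], "grip": [60,60,60,60,60]}}

```text
clock: 1.65
ee_pos: [0.4125, -0.1773, 0.1773]
tcp_rot: [0.782, 0.55, 0.221, -0.191]
contact_force: [0.6, -0.0, -0.5]
opening: 0.051
```

```bash
python3 - <<'E'
from plan import *
plan(np.array([.438,-.0791,.12]),tool([.170,.985],40),5)
E
```

```text
clock 1.65 tcp [ 0.4125 -0.1773  0.1773] F [ 0.6 -0.  -0.5] j [ 1.07  0.57 -0.57  2.18 -0.43  0.7   0.55] deg 11.2 cm [ 5.19 -0.43 10.42] op 0.051
travel [[1.04, -0.09, 2.08], [1.0, -0.03, 2.11], [0.95, 0.02, 2.13], [0.91, 0.07, 2.15], [0.86, 0.12, 2.16]]
rot [0.01, 0.021, -0.032]
```

>>> {"method": "send_rows", "body": {"travel": [[1.04,-0.1,2.1],[1.0,0,2.1],[0.95,0,2.1],[0.9,0.1,2.15],[0.85,0.1,2.15]], "rotation": [[0.01,0.021,-0.032],[0.01,0.021,-0.032],[0.01,0.021,-0.032],[0.01,0.021,-0.032],[0.01,0.021,-0.032]], "grip": [60,60,60,60,60]}}

```text
clock: 2.28
ee_pos: [0.4382, -0.0804, 0.1196]
tcp_rot: [0.719, 0.605, 0.262, -0.22]
contact_force: [0.1, -1.0, 0.2]
opening: 0.0515
```

```bash
python3 - <<'E'
from plan import *
plan(np.array([.4376,-.0816,.048]),tool([.170,.985],40),4)
S=shot('scene','s2.png');T=shot('top','t2.png')
a=cv2.resize(S['img'][120:230,170:330],None,fx=5,fy=5);cv2.imwrite('pics/c2.png',a)
p=np.array([.438,-.0791,.12]);print(proj(S,p),proj(T,p))
E
```

```text
clock 2.27 tcp [ 0.4382 -0.0804  0.1196] F [ 0.1 -1.   0.2] j [ 0.99  0.75 -0.7   2.24 -0.48  0.51  0.67] deg 0.1 cm [-4.71 -0.04  5.4 ] op 0.0515
travel [[-1.18, -0.01, 1.35], [-1.18, -0.01, 1.35], [-1.18, -0.01, 1.35], [-1.18, -0.01, 1.35]]
rot [0.0, -0.0, -0.0]
[232.19029188 149.80163981] [295.16977327 231.12042817]
```

View pics/c2.png

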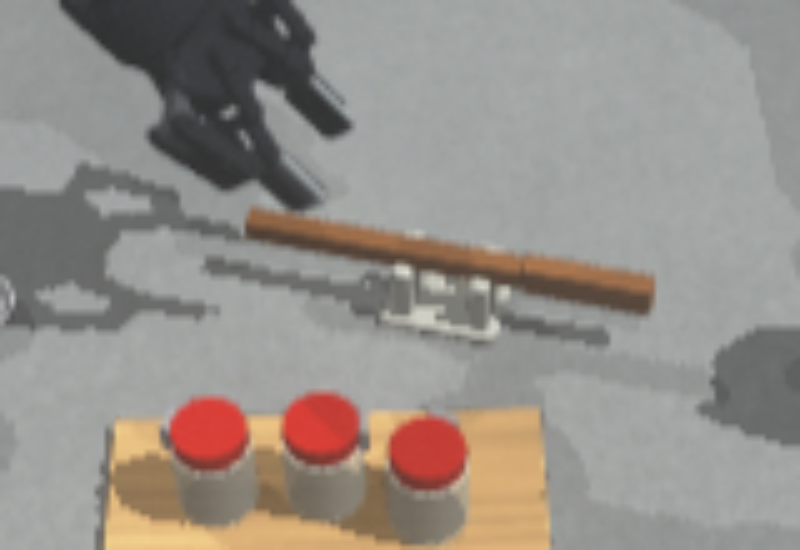

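The gripper hangs slanted above the stirrer's handle part. The fingertips at about (330,125) and (305,195) in the crop are centred across the bar, so I can descend and grip.

>>> {"method": "send_rows", "body": {"travel": [[-1.2,0,1.35],[-1.2,0,1.35],[-1.2,0,1.35],[-1.15,0,1.35],[0,0,0]], "rotation": [[0,0,0],[0,0,0],[0,0,0],[0,0,0],[0,0,0]], "grip": [60,60,60,60,60]}}

```text
clock: 3.0
ee_pos: [0.4367, -0.0823, 0.0468]
tcp_rot: [0.72, 0.604, 0.262, -0.222]
contact_force: [-1.0, -1.3, 0.4]
opening: 0.051
```

>>> {"method": "send_rows", "body": {"travel": [[0,0,0],[0,0,0],[0,0,0],[0,0,0],[0,0,0]], "rotation": [[0,0,0],[0,0,0],[0,0,0],[0,0,0],[0,0,0]], "grip": [30,15,0,0,0], "squeeze": 60}}

```text
clock: 3.62
ee_pos: [0.4374, -0.0818, 0.0485]
tcp_rot: [0.719, 0.605, 0.262, -0.221]
contact_force: [-0.9, -1.6, 4.7]
opening: 0.0128
```

```bash
python3 - <<'E'
from plan import *
plan(np.array([.4376,-.0816,.12]),tool([.170,.985],40),3)
E
```

```text
clock 3.62 tcp [ 0.4374 -0.0818  0.0485] F [-0.9 -1.6  4.7] j [ 0.97  0.89 -0.67  2.24 -0.45  0.38  0.72] deg 0.1 cm [ 4.62  0.01 -5.46] op 0.0128
travel [[1.54, 0.0, -1.82], [1.54, 0.0, -1.82], [1.54, 0.0, -1.82]]
rot [0.0, -0.001, -0.0]
```

>>> {"method": "send_rows", "body": {"travel": [[1.0,0,-1.2],[1.5,0,-1.8],[1.5,0,-1.8],[0.6,0,-0.7],[0,0,0]], "rotation": [[0,0,0],[0,0,0],[0,0,0],[0,0,0],[0,0,0]], "grip": [0,0,0,0,0]}}

```text
clock: 4.25
ee_pos: [0.4373, -0.0822, 0.1203]
tcp_rot: [0.719, 0.605, 0.262, -0.22]
contact_force: [0.1, 0.3, 0.1]
opening: 0.0132
```

```bash
cat > st.py <<'E'
from h import *
def stir(d,box=None,lo=(3,100,40),hi=(17,255,200)):
    h=cv2.cvtColor(d['img'],cv2.COLOR_BGR2HSV);m=cv2.inRange(h,lo,hi)
    if box is not None:
        z=np.zeros_like(m);x0,y0,x1,y1=box;z[y0:y1,x0:x1]=m[y0:y1,x0:x1];m=z
    c=[k for k in cv2.findContours(m,cv2.RETR_EXTERNAL,cv2.CHAIN_APPROX_NONE)[0] if cv2.contourArea(k)>15]
    return [(np.round(cv2.boxPoints(cv2.minAreaRect(k)),1).tolist(),cv2.contourArea(k)) for k in c]
E
python3 - <<'E'
from plan import *;from st import *
S=shot('scene','s3.png');T=shot('top','t3.png')
o=robot.get_obs();print(o['ee_pos'],o['contact_force'],o['opening'])
r=R.from_quat(o['tcp_rot']).as_matrix();print(r.round(3))
print('S',stir(S,(170,110,330,190)));print('T',stir(T,(200,180,350,260)))
a=cv2.resize(S['img'][100:210,170:330],None,fx=5,fy=5);cv2.imwrite('pics/c3.png',a)
# ledge frame
c=np.array([.6087,-.0609]);ya=np.radians(5.5);X=np.array([np.cos(ya),np.sin(ya)]);Y=np.array([-X[1],X[0]])
rt=tool(Y,40);off=-.004*rt.as_matrix()[:,2]
g=c+X*-.062+Y*-.108
plan(np.array([*g,.11])+off,rt,4)
E
```

```text
[ 0.4369387  -0.0821306   0.11941847] [ 0.65230312 -0.39400657 -0.02207212] 0.013050782277169194
[[ 0.132  0.985  0.109]
 [ 0.754 -0.171  0.634]
 [ 0.644 -0.001 -0.765]]
S [([[231.39999389648438, 150.6999969482422], [232.10000610351562, 146.5], [302.29998779296875, 158.1999969482422], [301.6000061035156, 162.39999389648438]], 181.5)]
T [([[219.39999389648438, 221.6999969482422], [220.3000030517578, 216.3000030517578], [310.3999938964844, 230.1999969482422], [309.6000061035156, 235.60000610351562]], 378.0)]
clock 4.35 tcp [ 0.4369 -0.0821  0.1194] F [ 0.7 -0.4 -0. ] j [ 0.99  0.75 -0.7   2.24 -0.48  0.51  0.67] deg 15.4 cm [-5.96 13.51 -4.21] op 0.0131
travel [[-1.49, 3.38, -1.05], [-1.66, 3.25, -1.19], [-1.83, 3.1, -1.33], [-1.98, 2.95, -1.46]]
rot [0.043, -0.0, -0.052]
```

View pics/c3.png

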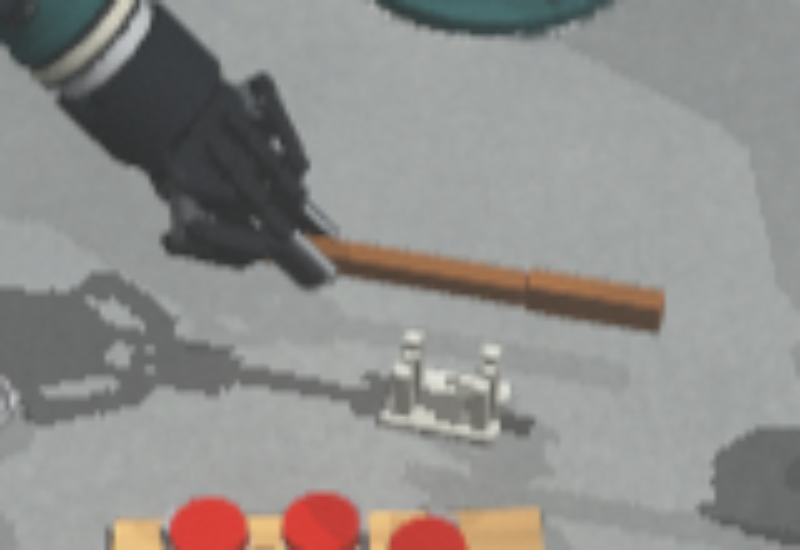

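The stirrer is held level-looking clear of the rest; the foot end is at (660,310) in the crop. Next I turn it parallel to the ledge and move it over the near edge.

>>> {"method": "send_rows", "body": {"travel": [[-1.5,3.4,-1.05],[-1.65,3.25,-1.2],[-1.85,3.1,-1.35],[-1.95,2.95,-1.45],[0,0,0]], "rotation": [[0.043,0,-0.052],[0.043,0,-0.052],[0.043,0,-0.052],[0.043,0,-0.052],[0,0,0]], "grip": [0,0,0,0,0]}}

```text
clock: 4.97
ee_pos: [0.5615, -0.1786, 0.1122]
tcp_rot: [0.631, 0.696, 0.231, -0.252]
contact_force: [-0.6, 0.4, -0.4]
opening: 0.0129
```

```bash
cat >> plan.py <<'E'
c=np.array([.6087,-.0609]);ya=np.radians(5.5);X=np.array([np.cos(ya),np.sin(ya)]);Y=np.array([-X[1],X[0]])
rt=tool(Y,40);off=-.004*rt.as_matrix()[:,2]
def L(p): d=np.array(p)[:2]-c;return (1000*np.array([d@X,d@Y])).round(1)
E
python3 - <<'E'
from plan import *;from st import *
S=shot('scene','s4.png');T=shot('top','t4.png')
o=robot.get_obs();z=R.from_quat(o['tcp_rot']).as_matrix()[:,2]
g=o['ee_pos']+.004*z;print('grip L',L(g),g[2])
bs=stir(S,(170,130,330,195));bt=stir(T,(200,160,360,225));print(bs,bt)
plan(np.array([*(c+X*-.062+Y*-.108),.038])+off,rt,4)
E
```

```text
grip L [ -62.2 -107.2] 0.1093883890341661
[([[190.0, 182.0], [264.8999938964844, 178.1999969482422], [265.20001220703125, 184.5], [190.3000030517578, 188.39999389648438]], 260.5)] [([[255.10000610351562, 185.3000030517578], [346.29998779296875, 174.6999969482422], [347.3999938964844, 184.3000030517578], [256.20001220703125, 194.8000030517578]], 466.5)]
clock 5.08 tcp [ 0.5573 -0.1761  0.1124] F [-0.9  0.  -0.5] j [ 0.86  0.86 -0.56  1.8  -0.24  0.94  0.67] deg 0.2 cm [-4.67  0.03  5.4 ] op 0.013
travel [[-1.17, 0.01, 1.35], [-1.17, 0.01, 1.35], [-1.16, 0.01, 1.35], [-1.16, 0.01, 1.35]]
rot [-0.001, -0.001, 0.0]
```

>>> {"method": "send_rows", "body": {"travel": [[-1.2,0,1.35],[-1.15,0,1.35],[-1.15,0,1.35],[0,0,0]], "rotation": [[0,0,0],[0,0,0],[0,0,0],[0,0,0]], "grip": [0,0,0,0]}}

```text
clock: 5.58
ee_pos: [0.5567, -0.1771, 0.0581]
tcp_rot: [0.631, 0.695, 0.23, -0.255]
contact_force: [-0.0, 0.1, -0.3]
opening: 0.0127
```

```bash
python3 - <<'E'
from plan import *;from st import *
S=shot('scene','s5.png');T=shot('top','t5.png')
o=robot.get_obs();m=R.from_quat(o['tcp_rot']).as_matrix();z=m[:,2];u=m[:,0]*np.cos(np.radians(40))+z*np.sin(np.radians(40))
g=o['ee_pos']+.004*z;print('grip L',L(g),g[2],'u',u)
f=g+.195*u;print('foot exp L',L(f),'z',f[2],'topS',proj(S,f+[0,0,.011]),'topT',proj(T,f+[0,0,.011]))
print(stir(S,(170,130,330,200)),stir(T,(200,160,360,225)))
a=cv2.resize(S['img'][150:250,170:300],None,fx=4,fy=4,interpolation=cv2.INTER_CUBIC);b=cv2.resize(T['img'][135:205,230:360],None,fx=4,fy=4,interpolation=cv2.INTER_CUBIC)
cv2.imwrite('pics/c5.png',cv2.resize(np.vstack([a,b]),None,fx=.88,fy=.88))
plan(np.array([*(c+X*-.062+Y*-.108),.038])+off,rt,2)
E
```

```text
grip L [ -61.4 -108.3] 0.05684152026890411 u [-0.09785567  0.99519774  0.00239474]
foot exp L [-61.8  86.7] z 0.05730849382767547 topS [265.75746675 191.81998912] topT [255.71326236 193.42441473]
[([[193.0, 192.6999969482422], [265.0, 190.0], [265.20001220703125, 197.10000610351562], [193.1999969482422, 199.6999969482422]], 337.5)] [([[255.3000030517578, 190.39999389648438], [341.79998779296875, 180.10000610351562], [342.6000061035156, 187.1999969482422], [256.20001220703125, 197.5]], 414.0), ([[286.0, 183.0], [299.0, 178.0], [300.79998779296875, 182.60000610351562], [287.79998779296875, 187.60000610351562]], 16.0), ([[305.8999938964844, 174.8000030517578], [323.20001220703125, 167.89999389648438], [326.79998779296875, 176.89999389648438], [309.5, 183.8000030517578]], 29.5)]
clock 5.67 tcp [ 0.5582 -0.1772  0.0599] F [-0.4  0.6 -0.2] j [ 0.85  0.93 -0.54  1.8  -0.22  0.87  0.69] deg 0.2 cm [-1.19 -0.06  1.46] op 0.013
travel [[-0.6, -0.03, 0.73], [-0.59, -0.03, 0.73]]
rot [-0.0, -0.001, 0.001]
```

View pics/c5.png

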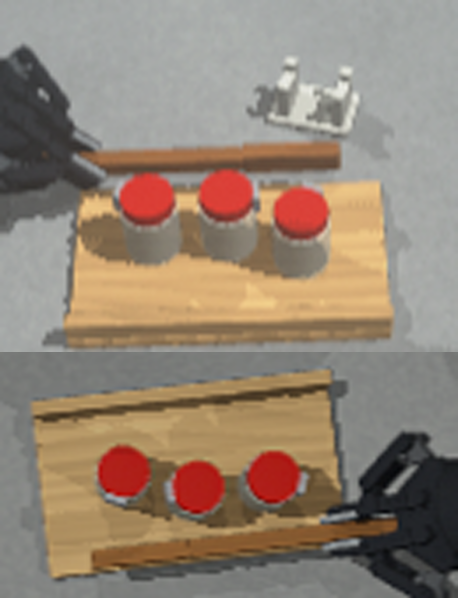

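The bar lies level in front of all three jars, parallel to the rail. The fingers, at (340,520) in the lower view, are to the right of the right-hand jar. I lower it and then push along the tool's +y.

>>> {"method": "send_rows", "body": {"travel": [[-0.6,0,0.7],[-0.6,0,0.7],[0,0,0],[0,0.6,0],[0,0.8,0]], "rotation": [[0,0,0],[0,0,0],[0,0,0],[0,0,0],[0,0,0]], "grip": [0,0,0,0,0]}}

```text
clock: 6.3
ee_pos: [0.573, -0.1762, 0.042]
tcp_rot: [0.631, 0.696, 0.231, -0.253]
contact_force: [-0.3, 0.3, -0.8]
opening: 0.0124
```

>>> {"method": "send_rows", "body": {"travel": [[0,0.7,0],[0,0.5,0],[0,0.5,0],[0,0.5,0],[0,0.5,0]], "rotation": [[0,0,0],[0,0,0],[0,0,0],[0,0,0],[0,0,0]], "grip": [0,0,0,0,0]}}

```text
clock: 6.92
ee_pos: [0.5982, -0.1733, 0.0416]
tcp_rot: [0.63, 0.697, 0.23, -0.255]
contact_force: [-4.0, 0.2, 1.1]
opening: 0.0129
```

>>> {"method": "send_rows", "body": {"travel": [[0,0.5,0],[0,0.5,0],[0,0.5,0],[0,0.4,0],[0,0,0]], "rotation": [[0,0,0],[0,0,0],[0,0,0],[0,0,0],[0,0,0]], "grip": [0,0,0,0,0]}}

```text
clock: 7.55
ee_pos: [0.6191, -0.1716, 0.0419]
tcp_rot: [0.631, 0.696, 0.231, -0.253]
contact_force: [-1.9, 0.6, 0.3]
opening: 0.0124
```

```bash
cat > jars.py <<'E'
from plan import *
def jars(T):
    h=cv2.cvtColor(T['img'],cv2.COLOR_BGR2HSV);m=cv2.inRange(h,(0,180,90),(6,255,255))|cv2.inRange(h,(175,180,90),(180,255,255))
    n,l,s,q=cv2.connectedComponentsWithStats(m)
    for i in range(1,n):
        if s[i,4]>40: p=onz(T,*q[i],.076);print('jar L',L(p),'area',s[i,4],p.round(4))
def grip():
    o=robot.get_obs();g=o['ee_pos']+.004*R.from_quat(o['tcp_rot']).as_matrix()[:,2];print('grip L',L(g),'z',g[2].round(4),'F',o['contact_force'].round(1),'M',o['moment'].round(2),'t',o['clock'],'op',o['opening'].round(4))
    m=R.from_quat(o['tcp_rot']).as_matrix();print('u',(m[:,0]*np.cos(np.radians(40))+m[:,2]*np.sin(np.radians(40))).round(4))
E
python3 - <<'E'
from jars import *
T=shot('top','t6.png');jars(T);grip()
E
```

```text
jar L [ 29.1 -57. ] area 165 [ 0.6431 -0.1149  0.076 ]
jar L [28.9  0.4] area 169 [ 0.6374 -0.0578  0.076 ]
jar L [28.3 55.2] area 164 [ 0.6316 -0.0032  0.076 ]Traceback (most recent call last):
  File "<stdin>", line 2, in <module>
  File "jars.py", line 8, in grip
    o=robot.get_obs();g=o['ee_pos']+.004*R.from_quat(o['tcp_rot']).as_matrix()[:,2];print('grip L',L(g),'z',g[2].round(4),'F',o['contact_force'].round(1),'M',o['moment'].round(2),'t',o['clock'],'op',o['opening'].round(4))
                                                                                                                                                                                                       ^^^^^^^^^^^^^^^^^^
AttributeError: 'float' object has no attribute 'round'
```

```bash
sed -i "s/o\['opening'\].round(4)/round(o['opening'],4)/" jars.py; echo ok
```

```text
ok
```

>>> {"method": "send_rows", "body": {"travel": [[0,0.3,0],[0,0.2,0],[0,0,0]], "rotation": [[0,0,0],[0,0,0],[0,0,0]], "grip": [0,0,0]}}

```text
clock: 7.98
ee_pos: [0.6231, -0.1712, 0.0418]
tcp_rot: [0.631, 0.696, 0.231, -0.253]
contact_force: [-3.2, -0.2, 0.4]
opening: 0.0129
```

>>> {"method": "send_rows", "body": {"travel": [[0,0.1,0],[0,0,0]], "rotation": [[0,0,0],[0,0,0]], "grip": [0,0]}}

```text
clock: 8.22
ee_pos: [0.6239, -0.1711, 0.0418]
tcp_rot: [0.631, 0.696, 0.231, -0.254]
contact_force: [-3.6, -0.5, 0.0]
opening: 0.0127
```

>>> {"method": "send_rows", "body": {"travel": [[0,0.1,0],[0,0,0]], "rotation": [[0,0,0],[0,0,0]], "grip": [0,0]}}

```text
clock: 8.48
ee_pos: [0.6251, -0.171, 0.0418]
tcp_rot: [0.631, 0.696, 0.231, -0.253]
contact_force: [-3.7, -0.9, 1.8]
opening: 0.013
```

```bash
python3 - <<'E'
from jars import *
T=shot('top','t7.png');jars(T);grip()
E
```

```text
jar L [ 34.7 -56.7] area 167 [ 0.6487 -0.114   0.076 ]
jar L [34.2  0.4] area 168 [ 0.6427 -0.0573  0.076 ]
jar L [34.3 55.5] area 162 [ 0.6375 -0.0024  0.076 ]
grip L [   5.8 -108.6] z 0.0388 F [-2.8 -0.3 -0.2] M [-0.58  0.61  0.92] t 8.525 op 0.0128
u [-0.0978  0.9952  0.0015]
```

>>> {"method": "send_rows", "body": {"travel": [[0,0.1,0],[0,0,0]], "rotation": [[0,0,0],[0,0,0]], "grip": [0,0]}}

```text
clock: 8.78
ee_pos: [0.6262, -0.1709, 0.0418]
tcp_rot: [0.631, 0.696, 0.231, -0.253]
contact_force: [-3.5, 0.2, 1.5]
opening: 0.0129
```

>>> {"method": "send_rows", "body": {"travel": [[0,0.1,0],[0,0,0]], "rotation": [[0,0,0],[0,0,0]], "grip": [0,0]}}

```text
clock: 9.02
ee_pos: [0.6265, -0.1708, 0.0418]
tcp_rot: [0.631, 0.696, 0.23, -0.254]
contact_force: [-5.5, -0.1, 1.1]
opening: 0.013
```

```bash
python3 - <<'E'
from jars import *
T=shot('top','t8.png');jars(T);grip()
E
```

```text
jar L [ 36.6 -57. ] area 167 [ 0.6506 -0.1142  0.076 ]
jar L [35.8  0.7] area 168 [ 0.6442 -0.0568  0.076 ]
jar L [35.4 55.5] area 166 [ 0.6386 -0.0022  0.076 ]
grip L [   7.2 -108.6] z 0.0387 F [-5.1  0.1  1.7] M [-0.43  0.75  1.09] t 9.075 op 0.0127
u [-0.0984  0.9951  0.0018]
```

>>> {"method": "send_rows", "body": {"travel": [[0,0,0],[0,0.05,0],[0,0,0]], "rotation": [[-0.004,0,0.005],[0,0,0],[0,0,0]], "grip": [0,0,0]}}

```text
clock: 9.45
ee_pos: [0.6263, -0.1708, 0.0417]
tcp_rot: [0.633, 0.694, 0.231, -0.254]
contact_force: [-6.3, -0.8, 1.8]
opening: 0.013
```

```bash
python3 - <<'E'
from jars import *
S=shot('scene','s9.png');T=shot('top','t9.png');jars(T);grip()
a=cv2.resize(S['img'][180:250,180:300],None,fx=5,fy=5,interpolation=cv2.INTER_CUBIC);b=cv2.resize(T['img'][130:180,230:350],None,fx=5,fy=5,interpolation=cv2.INTER_CUBIC)
cv2.imwrite('pics/c9.png',np.vstack([a,b]))
E
```

```text
jar L [ 36.4 -57. ] area 166 [ 0.6504 -0.1142  0.076 ]
jar L [35.8  0.6] area 163 [ 0.6443 -0.0569  0.076 ]
jar L [36.  55.2] area 163 [ 0.6393 -0.0025  0.076 ]
grip L [   6.9 -108.6] z 0.0387 F [-6.3 -1.   1.9] M [-0.46  0.91  1.25] t 9.55 op 0.0129
u [-0.0927  0.9957  0.0022]
```

View pics/c9.png

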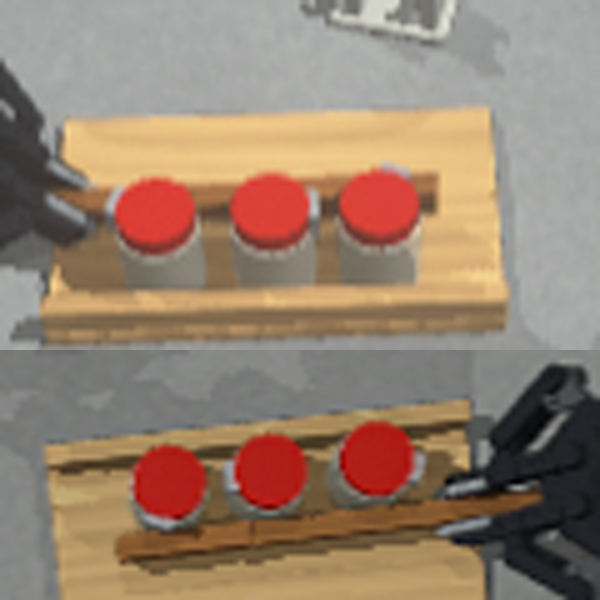

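All three jars stand upright in a straight row at the rail. The force is rising and the arm has stopped advancing. One more small press seats them, then I back off.

>>> {"method": "send_rows", "body": {"travel": [[0,0.1,0],[0,0,0]], "rotation": [[-0.002,0,0.002],[0,0,0]], "grip": [0,0]}}

```text
clock: 9.8
ee_pos: [0.6263, -0.1708, 0.0416]
tcp_rot: [0.633, 0.694, 0.231, -0.254]
contact_force: [-7.8, -0.6, 2.9]
opening: 0.0129
```

```bash
python3 - <<'E'
from jars import *
T=shot('top','t10.png');jars(T);grip()
E
```

```text
jar L [ 36.6 -57. ] area 167 [ 0.6506 -0.1142  0.076 ]
jar L [36.   0.8] area 165 [ 0.6444 -0.0567  0.076 ]
jar L [36.  55.2] area 163 [ 0.6393 -0.0025  0.076 ]
grip L [   7.  -108.5] z 0.0385 F [-7.6 -1.2  2.6] M [-0.44  1.19  1.52] t 9.85 op 0.0128
u [-0.0914  0.9958  0.0026]
```

>>> {"method": "send_rows", "body": {"travel": [[0,-0.3,0],[0,-1.0,0],[0,-1.5,0],[0,-2.0,0],[0,-1.5,0]], "rotation": [[0,0,0],[0,0,0],[0,0,0],[0,0,0],[0,0,0]], "grip": [0,0,0,0,0]}}

```text
clock: 10.48
ee_pos: [0.5649, -0.1771, 0.0416]
tcp_rot: [0.635, 0.693, 0.232, -0.252]
contact_force: [0.8, 0.2, -0.8]
opening: 0.0131
```

>>> {"method": "send_rows", "body": {"travel": [[1.3,0,-1.5],[2.6,0,-3.1],[3.2,0,-3.8],[3.2,0,-3.8],[1.9,0,-2.3]], "rotation": [[0,0,0],[0,0,0],[0,0,0],[0,0,0],[0,0,0]], "grip": [0,0,0,0,0]}}

```text
clock: 11.1
ee_pos: [0.5676, -0.1756, 0.2358]
tcp_rot: [0.633, 0.694, 0.233, -0.25]
contact_force: [0.3, -1.0, -0.5]
opening: 0.0129
```

```bash
cat > ins.py <<'E'
from jars import *
Cc=np.array([.508,.2755]);az=np.radians(105);H=np.array([np.cos(az),np.sin(az)])
def ins(fz,tilt=20,e=.020,CC=None,slip=0):
    "TCP pose for foot centre at height fz, e beyond crock centre away from ear, bar tilt from vertical"
    C=Cc if CC is None else CC
    b=np.r_[H*np.sin(np.radians(tilt)),-np.cos(np.radians(tilt))]
    r=tool(H,40-(90-tilt)+slip);f=np.r_[C+H*e,fz];return f-.195*b-.004*r.as_matrix()[:,2],r
E
python3 - <<'E'
from ins import *
T=shot('top');jars(T);grip()
p,r=ins(.18);print(p,r.as_matrix().round(2).tolist())
plan(np.array([.54,-.08,.37]),r,9)
E
```

```text
jar L [  28.9 -306.6] area 56 [ 0.6669 -0.3633  0.076 ]
jar L [ 36.5 -57. ] area 166 [ 0.6505 -0.1141  0.076 ]
jar L [35.9  0.6] area 163 [ 0.6444 -0.0569  0.076 ]
jar L [36.5 55.2] area 160 [ 0.6398 -0.0024  0.076 ]
grip L [ -50.4 -107.9] z 0.236 F [1.5 0.7 1.9] M [-0.65 -0.09 -0.05] t 11.15 op 0.013
u [-0.0889  0.996  -0.0023]
[0.51956764 0.23232898 0.36670416] [[-0.22, 0.97, 0.13], [0.84, 0.26, -0.48], [-0.5, 0.0, -0.87]]
clock 11.15 tcp [ 0.5691 -0.1757  0.2391] F [1.5 0.7 1.9] j [ 0.87  0.7  -0.6   1.74 -0.29  1.12  0.6 ] deg 70.4 cm [15.92 -1.9  -3.79] op 0.013
travel [[1.77, -0.21, -0.42], [1.7, -0.18, -0.65], [1.6, -0.15, -0.88], [1.47, -0.12, -1.08], [1.31, -0.09, -1.27], [1.13, -0.07, -1.44], [0.93, -0.06, -1.58], [0.71, -0.05, -1.69], [0.48, -0.04, -1.77]]
rot [0.003, -0.135, -0.02]
```

>>> {"method": "send_rows", "body": {"travel": [[1.8,-0.2,-0.4],[1.7,-0.2,-0.65],[1.6,-0.15,-0.9],[1.45,-0.1,-1.1],[1.3,-0.1,-1.25]], "rotation": [[0.003,-0.135,-0.02],[0.003,-0.135,-0.02],[0.003,-0.135,-0.02],[0.003,-0.135,-0.02],[0.003,-0.135,-0.02]], "grip": [0,0,0,0,0]}}

```text
clock: 11.78
ee_pos: [0.5508, -0.1217, 0.3066]
tcp_rot: [0.638, 0.77, 0.016, 0.001]
contact_force: [-0.7, 0.3, -1.5]
opening: 0.013
```

>>> {"method": "send_rows", "body": {"travel": [[1.15,-0.1,-1.45],[0.9,-0.05,-1.6],[0.7,-0.05,-1.7],[0.5,0,-1.8],[0,0,0]], "rotation": [[0.003,-0.135,-0.02],[0.003,-0.135,-0.02],[0.003,-0.135,-0.02],[0.003,-0.135,-0.02],[0,0,0]], "grip": [0,0,0,0,0]}}

```text
clock: 12.4
ee_pos: [0.5383, -0.0752, 0.3646]
tcp_rot: [0.585, 0.77, -0.157, 0.201]
contact_force: [-0.4, -0.9, -0.4]
opening: 0.0133
```

```bash
python3 - <<'E'
from ins import *
p,r=ins(.19);plan(p,r,6)
E
```

```text
clock 12.4 tcp [ 0.5383 -0.0752  0.3646] F [-0.4 -0.9 -0.4] j [ 0.06  0.24 -0.33  2.    0.7   1.04 -0.4 ] deg 0.7 cm [ 25.61   6.35 -15.96] op 0.0133
travel [[4.27, 1.06, -2.66], [4.27, 1.05, -2.66], [4.26, 1.05, -2.67], [4.26, 1.04, -2.68], [4.26, 1.04, -2.68], [4.26, 1.03, -2.69]]
rot [-0.0, -0.001, 0.001]
```

>>> {"method": "send_rows", "body": {"travel": [[4.2,1.0,-2.7],[4.2,1.0,-2.7],[4.2,1.0,-2.7],[4.2,1.0,-2.7],[4.2,1.0,-2.7]], "rotation": [[0,0,0],[0,0,0],[0,0,0],[0,0,0],[0,0,0]], "grip": [0,0,0,0,0]}}

```text
clock: 13.02
ee_pos: [0.5225, 0.1736, 0.3767]
tcp_rot: [0.59, 0.766, -0.159, 0.199]
contact_force: [0.4, -0.1, -0.5]
opening: 0.0131
```

>>> {"method": "send_rows", "body": {"travel": [[3.0,0.8,-2.0],[1.2,0.3,-0.7],[0,0,0],[0,0,0]], "rotation": [[0,0,0],[0,-0.008,0.005],[0,0,0],[0,0,0]], "grip": [0,0,0,0]}}

```text
clock: 13.52
ee_pos: [0.5206, 0.2215, 0.3789]
tcp_rot: [0.591, 0.764, -0.162, 0.204]
contact_force: [0.3, -0.0, -1.2]
opening: 0.0127
```

```bash
python3 - <<'E'
from ins import *
p,r=ins(.19);plan(p,r,3)
S=shot('scene','s11.png');T=shot('top','t11.png')
o=robot.get_obs();m=R.from_quat(o['tcp_rot']).as_matrix();t=np.radians(40);u=m[:,0]*np.cos(t)+m[:,2]*np.sin(t);g=o['ee_pos']+.004*m[:,2];f=g+.195*u
print('u',u,'foot',f)
for d,n in((S,'S'),(T,'T')): print(n,'grip',proj(d,g),'foot',proj(d,f),'rim',proj(d,[*Cc,.135]),'footcorners',[proj(d,f+a*.011*np.cross(u,m[:,1])+b*.007*m[:,1]).round(1).tolist() for a in(-1,1) for b in(-1,1)])
a=cv2.resize(S['img'][60:230,300:430],None,fx=3.5,fy=3.5,interpolation=cv2.INTER_CUBIC);b=cv2.resize(T['img'][150:250,120:230],None,fx=3,fy=3,interpolation=cv2.INTER_CUBIC)
o=np.zeros((600,800,3),np.uint8);o[:a.shape[0],:a.shape[1]]=a;o[:b.shape[0],460:460+b.shape[1]]=b;cv2.imwrite('pics/c11.png',o)
E
```

```text
clock 13.53 tcp [0.5206 0.2215 0.3789] F [ 0.3 -0.  -1.2] j [-0.36  0.39 -0.48  1.78  0.61  1.4  -0.81] deg 0.7 cm [ 1.04  0.17 -0.35] op 0.0127
travel [[0.35, 0.06, -0.12], [0.35, 0.06, -0.12], [0.35, 0.06, -0.12]]
rot [-0.004, 0.001, -0.002]
u [-0.09018682  0.32645725 -0.94089957] foot [0.50340384 0.28345166 0.19209258]
S grip [362.67883456  99.96662664] foot [373.0628534  155.05576293] rim [365.33799581 171.3649912 ] footcorners [[376.3, 151.4], [378.4, 155.5], [367.8, 154.6], [369.8, 158.7]]
T grip [155.57668153 193.33837486] foot [145.98167025 206.11983724] rim [154.70261876 205.08527713] footcorners [[142.1, 210.0], [140.7, 204.3], [151.3, 207.9], [149.9, 202.2]]
```

View pics/c11.png

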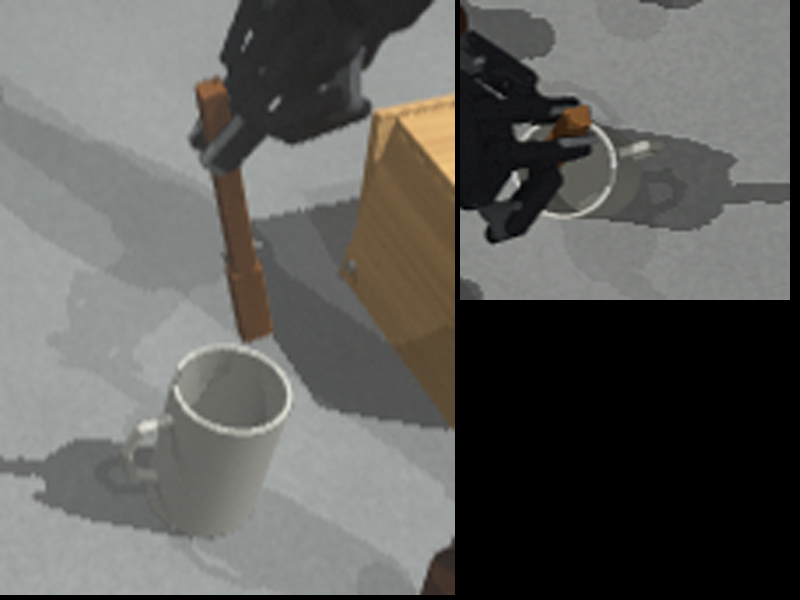

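The stirrer hangs nearly upright over the crock, its upper end on the ear side. The foot corners at (245,340) and (272,330) in the crop agree with the prediction within about 2 mm. I shift it 1 cm away from the ear, then lower it.

>>> {"method": "send_rows", "body": {"travel": [[0.5,0.1,-0.2],[0.55,0.1,-0.15],[0,0,0],[1.0,0,1.75],[1.0,0,1.75]], "rotation": [[-0.005,0,-0.003],[-0.006,0,-0.003],[0,0,0],[0,0,0],[0,0,0]], "grip": [0,0,0,0,0]}}

```text
clock: 14.25
ee_pos: [0.5192, 0.2344, 0.3347]
tcp_rot: [0.586, 0.767, -0.158, 0.207]
contact_force: [0.8, -0.9, -1.1]
opening: 0.0126
```

```bash
cat >> ins.py <<'E'
def foot():
    o=robot.get_obs();m=R.from_quat(o['tcp_rot']).as_matrix();t=np.radians(40);u=m[:,0]*np.cos(t)+m[:,2]*np.sin(t);g=o['ee_pos']+.004*m[:,2];f=g+.195*u
    d=(f[:2]-Cc);print('foot z',f[2].round(4),'along H mm',(1000*d@H).round(1),'side',(1000*(d[0]*H[1]-d[1]*H[0])).round(1),'tilt',np.degrees(np.arccos(-u[2])).round(1),'az',np.degrees(np.arctan2(u[1],u[0])).round(1),'F',o['contact_force'].round(1),'t',o['clock'])
    s=(.135-f[2])/-u[2];q=f-(s*-1)*-u if 0 else f+u*(.135-f[2])/u[2];print('at rim along H',(1000*(q[:2]-Cc)@H).round(1))
E
python3 - <<'E'
from ins import *
foot();p,r=ins(.05);plan(p,r,3)
E
```

```text
foot z 0.1478 along H mm 21.6 side -0.1 tilt 19.9 az 105.3 F [ 0.8 -0.9 -1.1] t 14.25
at rim along H 26.3
clock 14.25 tcp [0.5192 0.2344 0.3347] F [ 0.8 -0.9 -1.1] j [-0.39  0.43 -0.48  1.82  0.65  1.33 -0.88] deg 0.3 cm [ 4.74 -0.02  8.58] op 0.0126
travel [[1.58, -0.01, 2.86], [1.58, -0.01, 2.86], [1.57, -0.01, 2.86]]
rot [0.001, 0.001, 0.001]
```

>>> {"method": "send_rows", "body": {"travel": [[0.9,0,1.7],[1.0,0,1.8],[1.0,0,1.8],[1.0,0,1.8],[0.8,0,1.5]], "rotation": [[0,0,0],[0,0,0],[0,0,0],[0,0,0],[0,0,0]], "grip": [0,0,0,0,0]}}

```text
clock: 14.88
ee_pos: [0.5201, 0.2323, 0.2369]
tcp_rot: [0.586, 0.767, -0.158, 0.207]
contact_force: [-0.6, -0.7, -0.6]
opening: 0.0134
```

```bash
python3 - <<'E'
from ins import *
foot();p,r=ins(.018);plan(p,r,3)
E
```

```text
foot z 0.0501 along H mm 19.4 side 0.2 tilt 19.9 az 105.3 F [-0.6 -0.7 -0.6] t 14.875
at rim along H -11.3
clock 14.88 tcp [0.5201 0.2323 0.2369] F [-0.6 -0.7 -0.6] j [-0.41  0.55 -0.45  1.91  0.73  1.18 -1.01] deg 0.3 cm [ 1.63 -0.05  2.78] op 0.0134
travel [[0.54, -0.02, 0.93], [0.54, -0.02, 0.93], [0.54, -0.02, 0.93]]
rot [0.001, 0.001, 0.001]
```

>>> {"method": "send_rows", "body": {"travel": [[0.5,0,0.9],[0.6,0,0.95],[0.55,0,0.95],[0,0,0]], "rotation": [[0,0,0],[0,0,0],[0,0,0],[0,0,0]], "grip": [0,0,0,0]}}

```text
clock: 15.38
ee_pos: [0.5198, 0.2323, 0.2052]
tcp_rot: [0.586, 0.767, -0.158, 0.207]
contact_force: [-0.8, 0.6, 0.2]
opening: 0.0128
```

>>> {"method": "send_rows", "body": {"travel": [[0.15,0,0.26],[0.1,0,0.17],[0,0,0]], "rotation": [[0,0,0],[0,0,0],[0,0,0]], "grip": [0,0,0]}}

```text
clock: 15.75
ee_pos: [0.5202, 0.2326, 0.2011]
tcp_rot: [0.586, 0.767, -0.158, 0.207]
contact_force: [-0.5, -0.6, -1.1]
opening: 0.0127
```

```bash
python3 - <<'E'
from ins import *
foot()
S=shot('scene','s12.png');T=shot('top','t12.png');print(robot.get_obs()['ee_pos'])
a=cv2.resize(S['img'][90:230,310:420],None,fx=4,fy=4,interpolation=cv2.INTER_CUBIC);b=cv2.resize(T['img'][160:250,120:200],None,fx=4,fy=4,interpolation=cv2.INTER_CUBIC)
o=np.zeros((600,800,3),np.uint8);o[:a.shape[0],:a.shape[1]]=a;o[:b.shape[0],460:460+b.shape[1]]=b;cv2.imwrite('pics/c12.png',o)
E
```

```text
foot z 0.0142 along H mm 19.7 side 0.5 tilt 19.9 az 105.1 F [-0.5 -0.6 -1.1] t 15.75
at rim along H -24.0
[0.52022062 0.23261874 0.20115065]
```

View pics/c12.png

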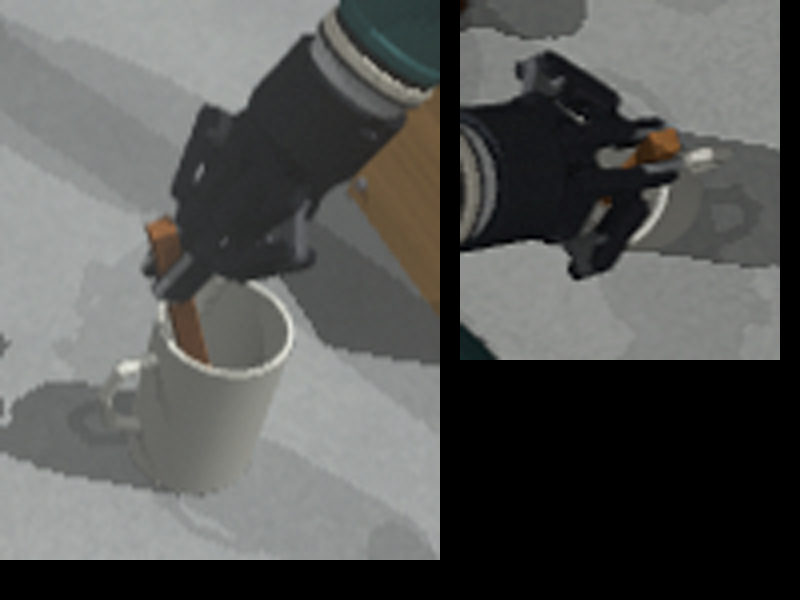

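The foot is in the crock and about 4 mm above the floor. The bar lies in the ear's plane, upper end at (165,230) above the ear side, and the crock has not moved. I lower 2 mm more, open, then withdraw along the tool axis.

>>> {"method": "send_rows", "body": {"travel": [[0.1,0,0.17],[0,0,0],[0,0,0],[0,0,0],[0,0,0]], "rotation": [[0,0,0],[0,0,0],[0,0,0],[0,0,0],[0,0,0]], "grip": [0,0,30,50,50]}}

```text
clock: 16.48
ee_pos: [0.5202, 0.2326, 0.1991]
tcp_rot: [0.586, 0.767, -0.158, 0.207]
contact_force: [0.4, -0.4, 0.1]
opening: 0.0426
```

>>> {"method": "send_rows", "body": {"travel": [[0,0,0],[0,0,0],[0,0,-0.5],[0,0,-1.0],[0,0,-1.5]], "rotation": [[0,0,0],[0,0,0],[0,0,0],[0,0,0],[0,0,0]], "grip": [50,50,50,50,50]}}

```text
clock: 17.1
ee_pos: [0.516, 0.2475, 0.2257]
tcp_rot: [0.586, 0.767, -0.158, 0.207]
contact_force: [0.4, -0.4, 0.7]
opening: 0.0427
```

>>> {"method": "send_rows", "body": {"travel": [[0,0,-2.5],[0,0,-3.5],[0,0,-4.0],[0,0,-4.0],[0,0,-2.0]], "rotation": [[0,0,0],[0,0,0],[0,0,0],[0,0,0],[0,0,0]], "grip": [50,50,50,50,50]}}

```text
clock: 17.73
ee_pos: [0.4944, 0.3271, 0.3661]
tcp_rot: [0.586, 0.768, -0.155, 0.207]
contact_force: [-0.4, 0.6, -0.0]
opening: 0.0428
```

```bash
python3 - <<'E'
from ins import *
S=shot('scene','s13.png');T=shot('top','t13.png');jars(T);print(robot.get_obs()['clock'],robot.get_obs()['ee_pos'])
a=cv2.resize(S['img'][90:250,180:420],None,fx=2.6,fy=2.6,interpolation=cv2.INTER_CUBIC);b=cv2.resize(T['img'][135:245,120:340],None,fx=1.6,fy=1.6,interpolation=cv2.INTER_CUBIC)
o=np.zeros((600,640,3),np.uint8);o[:a.shape[0],:a.shape[1]]=a;o[420:420+b.shape[0],:b.shape[1]]=b;cv2.imwrite('pics/c13.png',o)
E
```

```text
jar L [  18.4 -306.1] area 163 [ 0.6563 -0.3638  0.076 ]
jar L [ 36.5 -57. ] area 166 [ 0.6505 -0.1141  0.076 ]
jar L [36.   0.6] area 164 [ 0.6445 -0.0568  0.076 ]
jar L [36.6 55.1] area 161 [ 0.6399 -0.0025  0.076 ]
17.825 [0.49472799 0.32687631 0.36545341]
```

View pics/c13.png

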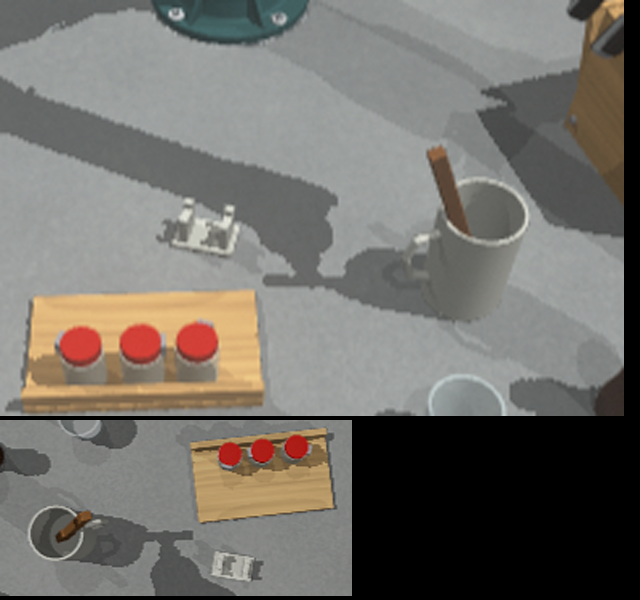

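The stirrer stands in the crock leaning over the ear side, upper end at (437,150) in the crop. The jars are in a row at the rail. A numeric check of lean and stillness follows, with the gripper clear.

```bash
python3 - <<'E'
from ins import *
from st import stir
S=shot('scene');T=shot('top');S0=cv2.imread('pics/s13.png');T0=cv2.imread('pics/t13.png')
print('drift',np.mean(cv2.absdiff(S['img'],S0)),np.mean(cv2.absdiff(T['img'],T0)))
e,r=two(S,(348,147.7),T,(175,194.6));d=e[:2]-Cc;print('upper end',e,r,'az',np.degrees(np.arctan2(d[1],d[0])),'r',np.hypot(*d))
# crock shift: compare first and present top picture around the left half of rim, scene: crock lower body
for a,b,n,box in((cv2.imread('pics/t1.png'),T['img'],'T',(134,200,158,226)),(cv2.imread('pics/s1.png'),S['img'],'S',(352,180,392,214))):
    x0,y0,x1,y1=box;g=[cv2.cvtColor(q,cv2.COLOR_BGR2GRAY).astype(np.float32)[y0:y1,x0:x1] for q in(a,b)];print(n,cv2.phaseCorrelate(*g,cv2.createHanningWindow((x1-x0,y1-y0),cv2.CV_32F)))
E
```

```text
drift 0.8361612955729166 1.2816365559895833
upper end [0.52733505 0.20904458 0.23774743] 0.005680225409667896 az -73.77776925861252 r 0.06921102818287857
T ((-0.15420855512240017, 0.5487424479916996), 0.9781920034208416)
S ((0.38363426087873265, -0.0686080290497948), 0.7010163214471605)
```

>>> {"method": "send_rows", "body": {"travel": [[0,0,-1],[0,0,0],[0,0,0],[0,0,0],[0,0,0]], "rotation": [[0,0,0],[0,0,0],[0,0,0],[0,0,0],[0,0,0]], "grip": [50,50,50,50,50]}}

```text
clock: 18.55
ee_pos: [0.4936, 0.3292, 0.3718]
tcp_rot: [0.586, 0.767, -0.158, 0.207]
contact_force: [-0.4, -0.6, 0.2]
opening: 0.0428
```

```bash
python3 -c "
from plant import robot
print(robot.get_obs()['clock'],robot.close_job())"
```

```text
the job is handed in; nothing more can be done
18.55 None
```

The job is handed in at 18.6 s on the robot's clock. The jars are in a row against the rail, and the stirrer leans in the crock on the handle side.

- **Jars:** I gripped the stirrer slanted, lifted it off its rest and pushed all three jars with its long side. The push force rose from about 3 N to about 8 N and the arm stopped advancing, so I took them as seated. The last look put their axes at 36.5, 36.0 and 36.6 mm in the ledge frame, against 36 mm for touching the rail, and all were upright.
- **Stirrer:** I let go with the foot about 2 mm above the crock's floor by my reckoning. Its upper end came to rest about 69 mm from the crock's axis at an azimuth of about -74°; I put the handle at about -75°. The two camera rays for that end missed each other by 5.7 mm, so its position is rough, but the side is clear.
- **Crock and surroundings:** Comparing first and last pictures, the crock's image shifted by at most about 0.55 pixel, roughly 1.5 mm, which is within the measurement noise. I felt no contact while lowering, and the gripper ended clear of everything. I did not measure the other objects afterwards.

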